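# Turn the divider in the stock binder

### The job

The stock binder lies open on the issue bench. With a fingertip on its underside, turn the upper of the two dividers on the right-hand side (the one whose tab sits midway along the edge) over the rings so that it lies flat on the left-hand pile. Push it over, without gripping it or flinging it, leave the next divider lying on the right, and do not disturb the things standing round the binder.

Things in the scene. Friction and masses are not known exactly. Their poses are not given: they have to be found in the camera images.
- binder: Ring binder lying open, immovable, dark covers 235 mm along the spine, 406 mm across, 3 mm thick. Origin on the bench under mid-spine; x along the spine, away from the robot at yaw 0; y to the left-hand cover; z up. A pile of white cards on each cover, 17 to 165 mm from the spine line, 210 mm long; the right pile is 22.5 mm high, on the left one lies a fixed grey divider (top 27.5 mm).
- ring_axis (a point): Mid-spine on the centre line of the binder's two steel rings, 30 mm straight above the binder's origin, same axes. The dividers turn about the line through it along the binder's x. Rings 50 mm across, at x = +40 and -40 mm, reaching 57 mm above the bench.
- divider (a joint): Angle of the upper divider, the one to turn: 0 flat on the right, 1.57 upright, 3.14 flat on the left (its stops). Loose hinge with slight drag: pushed past upright it comes down by itself on the other side at a few rad/s. Some tenths of a newton at the tab lift it.
- divider_tab (a point): Middle of the upper divider's tab at mid-thickness, 183 mm from the turning axis, 11 mm in from the tab's outer edge, midway along the spine; turns with the divider, axes as the binder's at angle 0. Tab 56 mm wide, 4 mm thick, outer edge 194 mm from the axis. Flat on the right, it hangs over the cover with 25 mm of air below it.
- divider_under: Underside layer (2 mm) of the upper divider, the side the fingertip pushes. The divider is a stiff grey board, 50 g, 4 mm thick, centred on the turning axis in thickness (faces 28 and 32 mm above the bench when flat), 225 mm along the spine, its plain edge 172 mm from the axis, the tab beyond that. Origin on the axis at mid-spine.
- divider_upper: Upper layer (2 mm) of the same divider, set 3 mm back from the lower layer's edges, facing up at the start, with blank white labels. Origin on the turning axis at mid-spine.
- next_divider (a joint): Angle of the next divider, which must stay at 0, flat on the right. Same size of board, just under the upper one (faces 23 and 27 mm above the bench), plain edge also 172 mm from the axis. If lifted, it takes the upper one with it.
- next_tab (a point): Middle of the next divider's tab, at the robot's end of the edge: 78 mm along the binder's -x from the upper divider's tab, 183 mm from the axis, 56 mm wide. Leave it alone.
- transformer1: Loose ferrite transformer standing beside the binder, yellow winding in a black core, 42 x 30 x 36 mm high, 95 g; origin under its centre. Leave where it is.
- transformer2: Loose ferrite transformer standing beside the binder, yellow winding in a black core, 42 x 30 x 36 mm high, 95 g; origin under its centre. Leave where it is.
- transformer3: Loose ferrite transformer standing beside the binder, yellow winding in a black core, 42 x 30 x 36 mm high, 95 g; origin under its centre. Leave where it is.
- transformer4: Loose ferrite transformer standing beside the binder, yellow winding in a black core, 42 x 30 x 36 mm high, 95 g; origin under its centre. Leave where it is.
- marker: Marker pen lying on the bench on the robot's side of the binder, 136 mm long along its x, 18 mm thick. Leave where it is.
- tape_roll: Roll of brown packing tape lying flat left of the binder, 100 mm across, 48 mm high. Leave where it is.
- stapler: Black stapler, 130 mm long along its x, 34 mm wide, about 55 mm high, on the robot's side of the binder. Leave where it is.

How it is judged:
On the way, in this order (a step that is already met when the one before it is completed fails the run):
1. the divider has been raised off the right-hand pile by the finger on its underside (value of joint divider between 0.3 and 1.5 rad and contact force between the fingers and divider_under above 0.03 N), for 0.2 s.
2. the divider has gone over the top (value of joint divider above 1.7 rad).
At the end, for the whole second after the job is handed in: The upper divider lies flat on the left (angle over 3.08 rad) and at rest, the next divider lies flat on the right (under 0.05 rad), and every loose thing is within 25 mm of where it stood (value of joint divider above 3.08 rad and velocity of joint divider between -0.05 and 0.05 rad/s and value of joint next_divider below 0.05 rad and not (distance of transformer1 from where it was at the start of the episode above 0.025 m) and not (distance of transformer2 from where it was at the start of the episode above 0.025 m) and not (distance of transformer3 from where it was at the start of the episode above 0.025 m) and not (distance of transformer4 from where it was at the start of the episode above 0.025 m) and not (distance of marker from where it was at the start of the episode above 0.025 m) and not (distance of tape_roll from where it was at the start of the episode above 0.025 m) and not (distance of stapler from where it was at the start of the episode above 0.025 m)); the robot touches nothing.
It fails at once if the divider is pinched: the fingers press on both its faces at once (contact force between the fingers and divider_upper above 1.5 N and contact force between the fingers and divider_under above 1.5 N).
It fails at once if the next divider is raised (value of joint next_divider above 0.25 rad).
It fails at once if the divider is flung (over 9 rad/s) (velocity of joint divider above 9 rad/s).
It fails at once if a thing beside the binder is shifted or lifted (distance of any of transformer1, transformer2, transformer3, transformer4, marker, tape_roll, stapler from where it was at the start of the episode above 0.025 m).
It also fails if it takes over 42 s, if anything falls off the work surface, if the arm or the gripper's body presses on something with over 40 N, if the wrist force passes 120 N, or if a joint passes its speed limit or range.

### The arm

A 7-joint arm with a two-finger parallel gripper is mounted at the origin on the work surface. World frame = base frame: x ahead of the robot, y to its left, z up, the work surface at z = 0. Lengths are in m, angles in rad, forces in N, time in s.
With the tool pointing down it reaches from about 0.425 to 1.025 m from the base axis. Payload 9.4 kg.
Tool frame: the origin (TCP) lies on the centre line of the jaws, within the pads' length; the fingertips stand 14 mm ahead of it and the grasp point (between the pads) lies 5 mm behind it; z points along the fingers, y is the direction in which the jaws open and shut (so a half turn about z gives the same grasp; the last joint's range is limited). The gripper opens to 93 mm and grips with 3 to 60 N. Pads are 15 mm wide; open, the fingers measure 128 mm over their backs; the gripper's body (75 mm by 188 mm) begins 65 mm behind the grasp point.
Start: joints at [1.135, 0.599, -0.003, 1.599, 0.002, 0.943, -0.08], TCP at [0.255, -0.679, 0.233] pointing down, gripper open.
Joint ranges: [-2.57, 2.57], [-0.35, 1.97], [-1.29, 1.29], [0.11, 2.56], [-1.05, 4.19], [0.11, 1.86], [-2.63, 2.63]. Speed limits (rad/s): [2.22, 2.22, 3.01, 3.01, 3.14, 3.14, 3.14].

### API

Orientations are given as a unit quaternion [x, y, z, w].
In Python, from workcell import reach, movel, set_joints, command_gripper, sleep, solve_ik, get_obs, read_camera, Unreachable, finish_job gives the robot as it stands. Calls block until the motion is done:
- reach(position, orientation): joint-space move of the TCP to a pose.
- movel(position, frame=None, velocity=0.15): straight line of the TCP; frame=None keeps the orientation; velocity is the mean speed in m/s.
- set_joints(angles): joint-space move.
- command_gripper(opening): finger opening in m; the grip force is fixed at half the most; returns when the fingers have stopped.
- sleep(seconds).
- solve_ik(position, orientation): joint angles nearest the present ones, or None.
- get_obs(): the state.
- read_camera(name): name is "scene" or "top" or "wrist"; returns a dict with "img" (480x640x3 uint8, red, green, blue), "depth" (480x640 float32, m along the optical axis (not along the pixel's ray), 0 where there is no reading), "fovy" (degrees; the focal length in pixels is half the picture's height over the tangent of half this angle, whatever the lens; pixels are square), "cx", "cy" (the principal point, pixels), "rvec" (rotation vector, rad) and "tvec" (3), from world to camera coordinates, as OpenCV has them. Camera axes: x right, y down, z forward; pixel columns grow to the right and rows downward; lengths in m; the calibration is good to about 2 mm. A picture is of the moment at which its call begins.
A pose or a line that the arm cannot do raises Unreachable and nothing moves.
- finish_job(): hands the job in, once; it reports no verdict.
The state is a dict: "t": time; "q": joint angles; "qvel": joint speeds; "joint_efforts": joint torques, N m; "position": TCP position; "tcp_rot": TCP orientation; "ft_force": force on the tool from outside, world axes, zero at the start; "ft_torque": the same for the moment, N m; "finger_gap": finger opening in m.
Only numpy, scipy, OpenCV 4.12 (cv2) and the standard library are available. Lean on these libraries where they do the work, as an engineer would, in place of code of your own. Each camera call takes 0.05 s, during which the arm holds its last target.

## Working session

There is one attempt and no reset: what is moved stays moved. The work goes in short steps, each a Python script; the robot and the scene stay as the last script left them, time stands still between calls to the robot, and variables do not carry over. Pictures are saved under pics/ and viewed, and the job is handed in when it is done.

```bash
mkdir -p pics; ls; cat > h.py <<'E'
import numpy as np, cv2
from workcell import *
from scipy.spatial.transform import Rotation as R
def cam(n):
    c=read_camera(n); f=240/np.tan(np.radians(c['fovy'])/2)
    Rm=cv2.Rodrigues(np.array(c['rvec'],float))[0]; t=np.array(c['tvec'],float).reshape(3)
    c['f']=f;c['R']=Rm;c['t']=t
    v,u=np.mgrid[0:480,0:640]; d=c['depth']
    P=np.stack([(u-c['cx'])/f*d,(v-c['cy'])/f*d,d],-1)
    c['P']=(P-t)@Rm
    c['P'][d==0]=np.nan
    return c
def save(c,fn): cv2.imwrite('pics/'+fn,cv2.cvtColor(c['img'],cv2.COLOR_RGB2BGR))
E
python3 - <<'E'
from h import *
import pickle
for n in ['scene','top','wrist']:
    c=cam(n); save(c,n+'0.png'); pickle.dump(c,open(n+'0.pkl','wb'))
    print(n,c['f'],-c['R'].T@c['t'],c['R'][2])
print(get_obs())
E
```

```text
pics
scene 604.4310957061667 [1.37054106 0.42793219 0.82432091] [-0.6854434  -0.29767491 -0.66449755]
top 507.7456629665778 [0.47748977 0.09244556 0.94679823] [ 0.09268939  0.0020223  -0.99569302]
wrist 359.624239066832 [ 0.32092327 -0.65453913  0.38301097] [-0.23910879 -0.08681958 -0.96710359]
{'t': 0.15, 'q': array([ 1.13532159,  0.59993771, -0.00250906,  1.59994756,  0.00181651,
        0.94289207, -0.07978103]), 'qvel': array([-0.00173734,  0.00014749,  0.00024026, -0.00254909,  0.00230046,
        0.00062289,  0.00018518]), 'joint_efforts': array([ 2.58827713e-03, -7.65586925e+01,  1.49873368e+00, -2.52565759e+01,
       -5.24120405e-02,  1.48159760e-02,  5.64434242e-05]), 'position': array([ 0.25441347, -0.6785214 ,  0.23196095]), 'tcp_rot': array([ 9.83947778e-01,  1.78455654e-01, -1.76756948e-04, -5.64810388e-04]), 'ft_force': array([ 0.46921098,  0.33176825, -0.61797891]), 'ft_torque': array([ 0.00052738, -0.0210682 ,  0.02279747]), 'finger_gap': 0.09289554794394024}
```

View pics/top0.png

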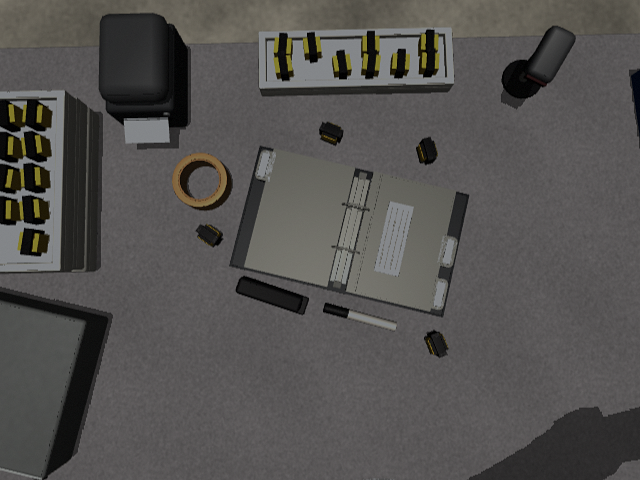

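View pics/scene0.png

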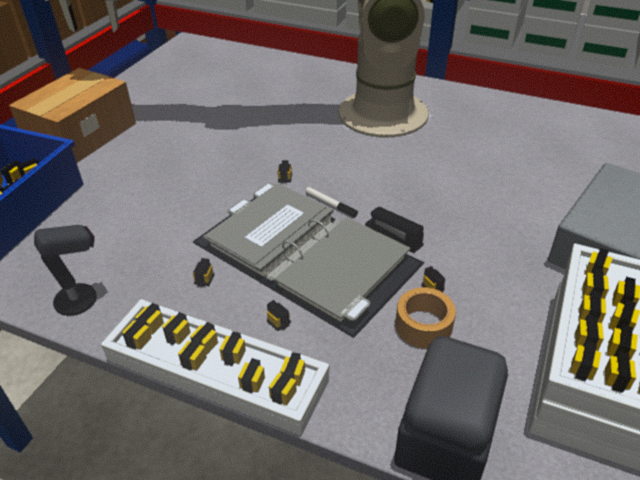

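```bash
python3 - <<'E'
from h import *
import pickle
c=pickle.load(open('top0.pkl','rb'))
im=cv2.cvtColor(c['img'],cv2.COLOR_RGB2BGR)
cv2.imwrite('pics/z1.png',cv2.convertScaleAbs(cv2.resize(im[130:330,220:480],None,fx=3,fy=3,interpolation=cv2.INTER_CUBIC),alpha=1.6))
for u,v in [(449,250),(440,296),(420,215),(420,280),(264,165),(290,200),(462,215),(467,193),(442,315),(264,147),(232,266),(436,344),(427,151),(331,133),(209,234),(360,316),(272,294)]:
    print((u,v),c['P'][v,u].round(4))
E
```

```text
(449, 250) [ 0.5339 -0.1377  0.0364]
(440, 296) [ 0.4521 -0.1194  0.0306]
(420, 215) [ 0.5986 -0.0886  0.0343]
(420, 280) [ 0.4814 -0.0846  0.0313]
(264, 165) [0.6987 0.1937 0.0271]
(290, 200) [0.6326 0.1468 0.0263]
(462, 215) [ 0.6012 -0.1736  0.0021]
(467, 193) [ 0.6427 -0.1849  0.0023]
(442, 315) [ 0.4166 -0.1278  0.0036]
(264, 147) [0.7395 0.1961 0.0023]
(232, 266) [0.5149 0.2581 0.0024]
(436, 344) [ 0.3686 -0.1068  0.0386]
(427, 151) [ 0.7158 -0.1055  0.0372]
(331, 133) [0.7532 0.0691 0.0376]
(209, 234) [0.5717 0.2924 0.0403]
(360, 316) [0.4189 0.024  0.0192]
(272, 294) [0.4623 0.18   0.0471]
```

View pics/z1.png

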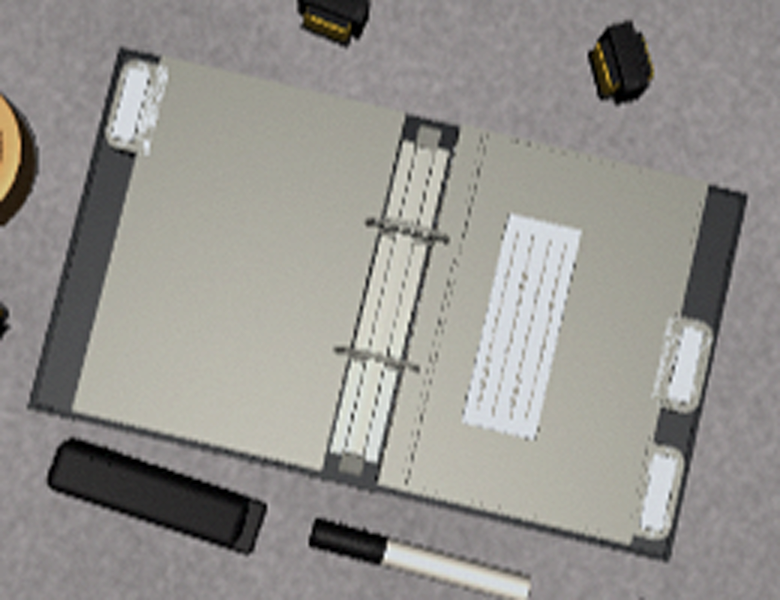

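```bash
cat >> h.py <<'E'
def ray(c,u,v,z):
    o=-c['R'].T@c['t']; d=c['R'].T@np.array([(u-c['cx'])/c['f'],(v-c['cy'])/c['f'],1])
    return o+d*(z-o[2])/d[2]
E
python3 - <<'E'
from h import *
import pickle
c=pickle.load(open('top0.pkl','rb'))
zz=lambda p:(p[0]/3+220-1/3,p[1]/3+130-1/3)
W=np.array([ray(c,*zz(p),.003)[:2] for p in [(746,195),(668,560),(122,48),(30,407)]])
B=np.array([[.1175,-.203],[-.1175,-.203],[.1175,.203],[-.1175,.203]])
wm=W.mean(0);H=(B).T@(W-wm);U,S,V=np.linalg.svd(H);Rm=V.T@U.T
print(wm,np.arctan2(Rm[1,0],Rm[0,0]),(W-wm-B@Rm.T).round(4).tolist())
yaw=np.arctan2(Rm[1,0],Rm[0,0])
print('tab pred',wm+Rm@[0,-.183],'tab seen',ray(c,*zz((687,365)),.032),'next',wm+Rm@[-.078,-.183],ray(c,*zz((660,492)),.027))
for n,p in dict(t1=(436,344),t2=(427,151),t3=(331,133),t4=(209,234),marker=(360,316)).items():
    print(n,(Rm.T@(c['P'][p[1],p[0]][:2]-wm)).round(3))
np.save('pose.npy',[*wm,yaw])
# ik
pos=wm
def w(x,s,z): return np.r_[wm+Rm@[x,-s],z]
for yo in [0,-.3,.3,-.6,.6]:
  for a in [25,30,35,40,50,60]:
    for fl in [0,1]:
        ar=np.radians(a); ca,sa=np.cos(yo),np.sin(yo)
        yb=np.r_[Rm@[sa,ca],0]; xb=np.r_[Rm@[ca,-sa],0]
        z=np.cos(ar)*yb-np.sin(ar)*np.array([0,0,1]); y=xb*(1 if fl else -1); x=np.cross(y,z)
        q=R.from_matrix(np.c_[x,y,z]).as_quat()
        res=[]
        for x0,s,zc in [(0,.26,.12),(0,.2,.015),(0,.18,.1),(0,.1,.19),(0,-.0,.21),(0,-.03,.2)]:
            j=solve_ik(w(x0,s,zc)-.014*z,q); res.append(j is not None)
        print(yo,a,fl,res, None if j is None else np.round(j,2))
E
```

```text
[0.57792303 0.0374298 ] -0.2563779673085595 [[-0.0008, 0.0017], [0.0014, 0.0007], [-0.001, -0.0011], [0.0004, -0.0013]]
tab pred [ 0.53151815 -0.13958881] tab seen [ 0.53178448 -0.13808525  0.032     ] next [ 0.4560676  -0.11980968] [ 0.45619629 -0.11976429  0.027     ]
t1 [-0.166 -0.193]
t2 [ 0.17  -0.103]
t3 [0.162 0.075]
t4 [-0.071  0.245]
marker [-0.15  -0.053]
0 25 0 [True, True, True, True, True, True] [ 0.9   0.91 -0.9   2.09 -0.96  0.58 -2.29]
0 25 1 [True, True, True, True, True, True] [ 0.95  0.95 -0.99  2.09 -0.85  0.53  0.75]
0 30 0 [True, True, True, True, True, True] [ 0.88  0.85 -0.9   2.09 -0.88  0.55 -2.4 ]
0 30 1 [True, True, True, True, True, True] [ 0.91  0.88 -0.95  2.09 -0.82  0.52  0.68]
0 35 0 [True, True, True, True, True, True] [ 0.75  0.74 -0.72  2.09 -0.97  0.61 -2.35]
0 35 1 [True, True, True, True, True, True] [ 0.86  0.81 -0.91  2.08 -0.78  0.51  0.6 ]
0 40 0 [True, True, True, True, True, True] [ 0.61  0.65 -0.55  2.09 -1.01  0.66 -2.35]
0 40 1 [True, True, True, True, True, True] [ 0.8   0.74 -0.86  2.08 -0.72  0.51  0.51]
0 50 0 [True, True, True, Tr
[... 3745 characters left out ...]
e, True, True, True, True] [ 0.88  0.79 -1.11  2.43  3.18  0.43 -0.7 ]
0.6 35 1 [True, True, True, True, True, True] [ 0.88  0.79 -1.11  2.43  3.18  0.43  2.44]
0.6 40 0 [True, True, True, True, True, True] [ 0.86  0.73 -1.1   2.4   3.04  0.33 -0.63]
0.6 40 1 [True, True, True, True, True, True] [ 0.86  0.73 -1.1   2.4   3.04  0.33  2.51]
0.6 50 0 [True, True, True, True, True, True] [ 0.79  0.63 -1.07  2.31  2.28  0.15  0.02]
0.6 50 1 [True, True, True, True, True, True] [ 0.7   0.56 -0.91  2.31  3.1   0.11  2.32]
0.6 60 0 [True, True, True, True, True, True] [ 0.75  0.62 -1.13  2.21  1.12  0.31  1.09]
0.6 60 1 [True, True, True, True, True, True] [ 0.41  0.44 -0.59  2.23 -0.53  0.13 -0.42]
```

```bash
cat >> h.py <<'E'
wx,wy,yaw=np.load('pose.npy')
RB=np.array([[np.cos(yaw),-np.sin(yaw)],[np.sin(yaw),np.cos(yaw)]]); wm=np.array([wx,wy])
A=np.radians(35)
yb=np.r_[RB@[0,1],0]; xb=np.r_[RB@[1,0],0]
TZ=np.cos(A)*yb-np.sin(A)*np.array([0,0,1]); TY=xb; TX=np.cross(TY,TZ)
Q=R.from_matrix(np.c_[TX,TY,TZ]).as_quat()
TH=.0075
def w(x,s,z): return np.r_[wm+RB@[x,-s],z]
def tcp(s,z,x=0.):   # TCP for the top corner of fingertip at (s,z)
    nup=-np.sin(A)*np.r_[RB@[0,-1],0]+np.cos(A)*np.array([0,0,1])
    return w(x,s,z)-TH*nup-.014*TZ
def tob(p):
    d=np.asarray(p)[...,:2]-wm; b=d@RB
    return np.stack([b[...,0],-b[...,1],np.asarray(p)[...,2]],-1)
E
python3 - <<'E'
from h import *
command_gripper(0.0)
reach(tcp(.30,.20),Q)
o=get_obs(); print(o['t'],o['finger_gap'],o['q'].round(2),tob(o['position']),tob(tcp(.3,.2)))
d=.06
movel(tcp(.185+d*np.cos(A),.018+d*np.sin(A)),velocity=.15)
o=get_obs(); print(o['t'],tob(o['position']),tob(tcp(.185+d*np.cos(A),.018+d*np.sin(A))),o['ft_force'])
import pickle
for n in ['scene','top','wrist']:
    c=cam(n); save(c,n+'1.png'); pickle.dump(c,open(n+'1.pkl','wb'))
E
```

```text
3.3333 0.0005820452123204569 [ 1.22  0.84 -0.68  1.8  -0.44  1.08  0.66] [1.23387678e-04 3.16628704e-01 2.01740148e-01] [7.17868986e-17 3.15769952e-01 2.01886430e-01]
4.5583 [0.00040561 0.25035824 0.05488932] [9.36682969e-17 2.49919075e-01 5.43010160e-02] [-0.0003098   0.16438321  0.04577543]
```

View pics/scene1.png

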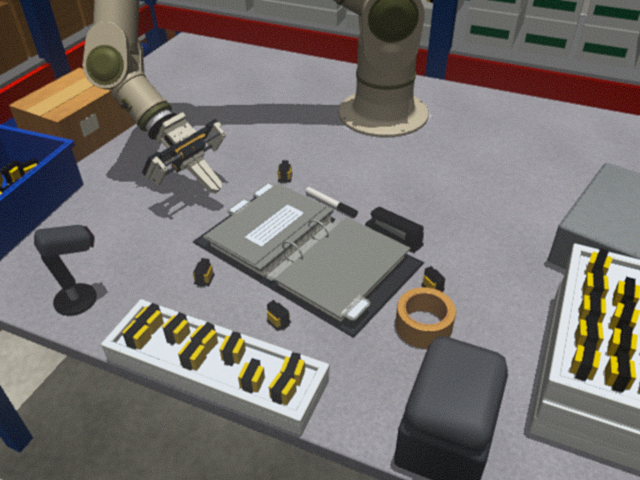

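View pics/top1.png

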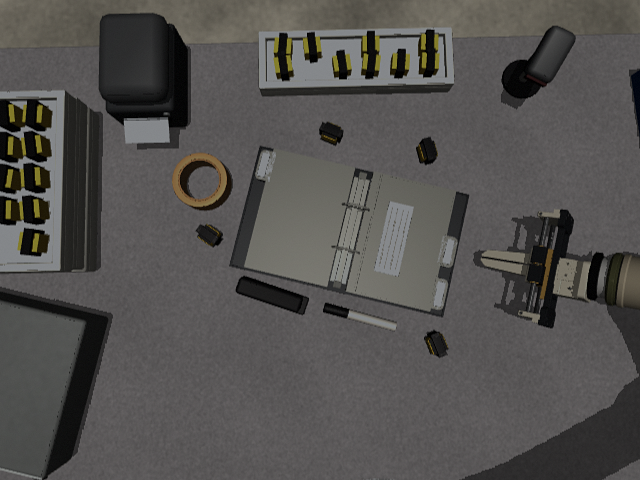

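View pics/wrist1.png

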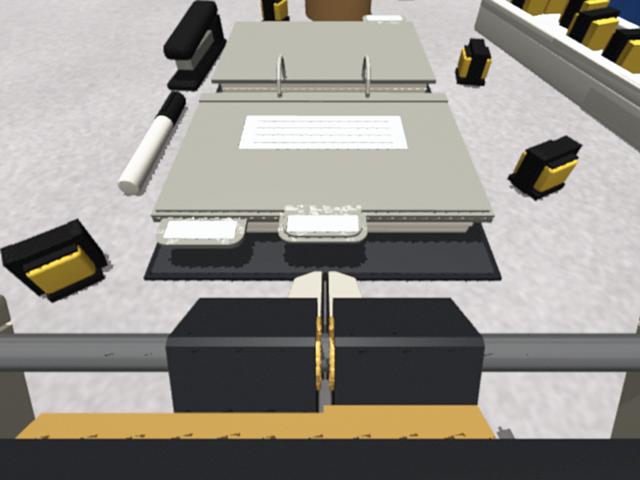

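```bash
python3 - <<'E'
from h import *
import pickle
o=get_obs(); M=np.c_[TX,TY,TZ]
for n,(u0,u1,v0,v1) in dict(top=(470,535,240,280),scene=(180,230,150,195)).items():
    c=pickle.load(open(n+'1.pkl','rb'))
    P=c['P'][v0:v1,u0:u1].reshape(-1,3); P=P[np.isfinite(P[:,0])]; P=P[P[:,2]>.02]
    L=(P-o['position'])@M
    L=L[(abs(L[:,0])<.03)&(L[:,2]>-.07)]
    for a in np.arange(-.07,.03,.01):
        k=(L[:,2]>=a)&(L[:,2]<a+.01)
        if k.sum(): print(n,round(a,2),k.sum(),'x',L[k,0].min().round(4),np.median(L[k,0]).round(4),L[k,0].max().round(4),'y',L[k,1].min().round(3),L[k,1].max().round(3),'zmax',L[k,2].max().round(4))
print(TX)
E
```

```text
top -0.07 118 x -0.0097 0.0113 0.0163 y -0.025 0.029 zmax -0.0601
top -0.06 133 x -0.0085 0.0099 0.0132 y -0.018 0.018 zmax -0.05
top -0.05 138 x -0.0062 0.01 0.0132 y -0.018 0.017 zmax -0.04
top -0.04 125 x -0.0057 0.0098 0.0132 y -0.017 0.018 zmax -0.0302
top -0.03 117 x -0.0026 0.0101 0.0144 y -0.016 0.016 zmax -0.0202
top -0.02 115 x -0.0046 0.01 0.0131 y -0.016 0.017 zmax -0.01
top -0.01 105 x -0.0054 0.0098 0.0135 y -0.015 0.015 zmax -0.0001
top 0.0 89 x 0.0005 0.0098 0.0137 y -0.014 0.015 zmax 0.01
top 0.01 18 x 0.005 0.0093 0.0125 y -0.008 0.008 zmax 0.0132
scene -0.07 135 x -0.028 0.0092 0.0179 y -0.083 0.03 zmax -0.06
scene -0.06 87 x -0.0095 0.0084 0.0169 y -0.019 0.02 zmax -0.0502
scene -0.05 87 x -0.0095 0.0087 0.0154 y -0.017 0.019 zmax -0.0402
scene -0.04 88 x -0.0103 0.0082 0.0136 y -0.017 0.017 zmax -0.03
scene -0.03 81 x -0.009 0.0081 0.0146 y -0.017 0.018 zmax -0.0201
scene -0.02 79 x -0.0065 0.0083 0.0132 y -0.017 0.017 zmax -0.0102
scene -0.01 73 x -0.0049 0.0087 0.0131 y -0.016 0.017 zmax -0.0001
scene 0.0 75 x -0.0077 0.0076 0.0141 y -0.013 0.018 zmax 0.0099
scene 0.01 33 x -0.0086 0.0063 0.0126 y -0.009 0.013 zmax 0.0157
[0.1454467  0.55482897 0.81915204]
```

```bash
sed -i 's/^TH=.*/TH=.008/' h.py; cat >> h.py <<'E'
def corner(th,d):
    if th<A:
        e=np.array([.194*np.cos(th)+.002*np.sin(th),.03+.194*np.sin(th)-.002*np.cos(th)])
        return e-d*np.array([np.cos(A),np.sin(A)])
    r=.194-d
    return np.array([r*np.cos(th)+.002*np.sin(th),.03+r*np.sin(th)-.002*np.cos(th)])
def rep(): 
    o=get_obs(); print(round(o['t'],2),tob(o['position']).round(4),o['ft_force'].round(2)); return o
E
python3 - <<'E'
from h import *
movel(tcp(.187,.020),velocity=.08); rep()
for th,d in [(.1,.0085),(.25,.009),(.4,.01)]:
    movel(tcp(*corner(th,d)),velocity=.08); rep()
for n in ['scene','wrist']:
    c=cam(n); save(c,n+'2.png')
E
```

```text
5.58 [2.000e-04 2.033e-01 2.150e-02] [-0.39 -0.13  0.1 ]
6.01 [0.0003 0.2027 0.0447] [ 0.23 -0.02 -1.17]
6.52 [1.000e-04 1.972e-01 7.270e-02] [0.57 0.08 0.07]
7.03 [1.000e-04 1.873e-01 9.980e-02] [-0.22 -0.98 -0.08]
```

View pics/scene2.png

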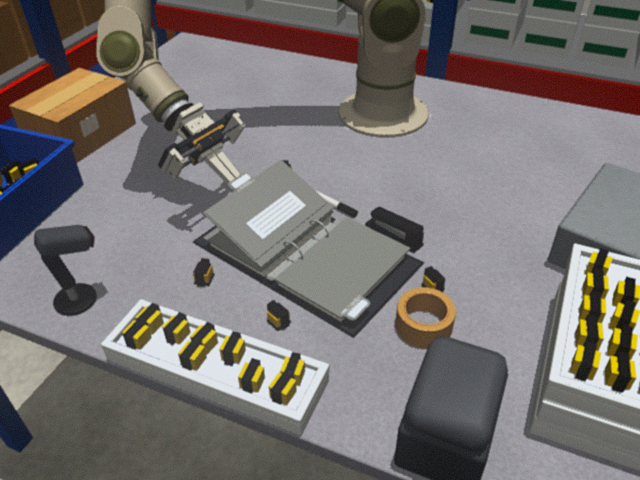

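View pics/wrist2.png

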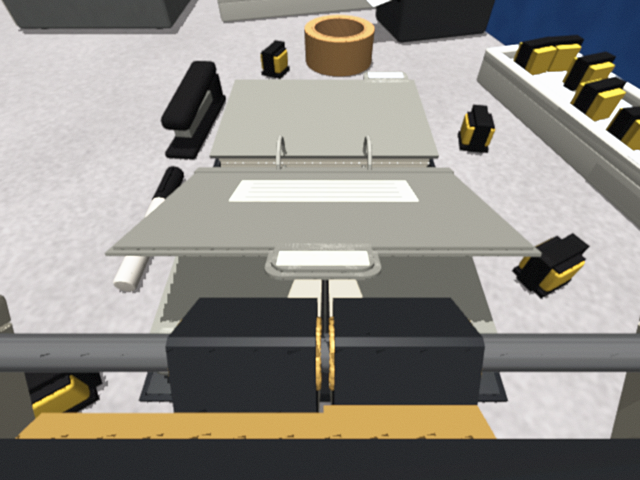

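The scene and wrist views show that only the upper divider is raised, to about 0.4 rad. The tab rests on the closed fingers (tab at about (323,260) in the wrist view) and the next divider is still flat. I'll carry on pushing.

```bash
python3 - <<'E'
from h import *
for th,d in [(.52,.011),(.61,.012),(.75,.0135),(.9,.015),(1.05,.016),(1.2,.018),(1.35,.02)]:
    movel(tcp(*corner(th,d)),velocity=.08)
rep()
for n in ['scene','wrist']:
    c=cam(n); save(c,n+'3.png')
E
```

```text
10.32 [-2.000e-04  5.560e-02  2.009e-01] [-0.39 -0.12 -0.41]
```

View pics/scene3.png

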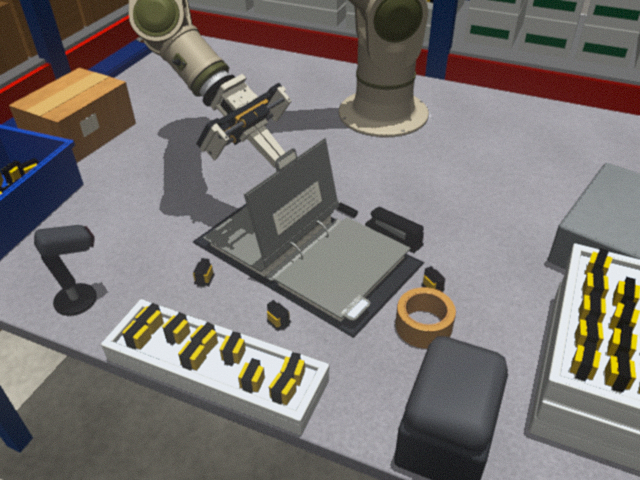

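View pics/wrist3.png

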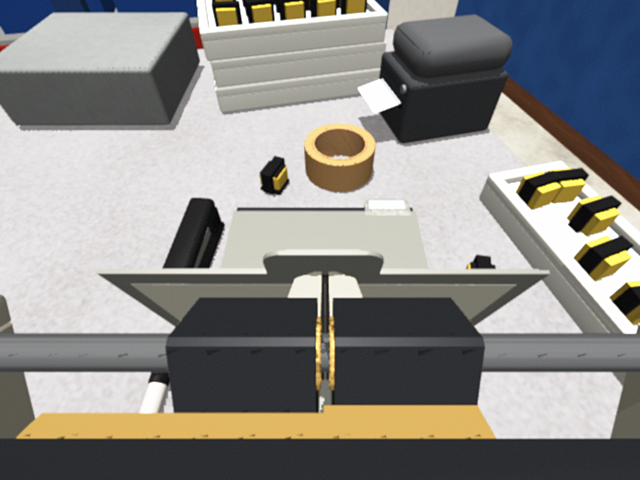

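The divider is near upright, with the fingertips on its underside just inside the tab. Next I push it gently over the top.

```bash
python3 - <<'E'
from h import *
for th,d in [(1.5,.02),(1.65,.02),(1.8,.02),(1.9,.02)]:
    movel(tcp(*corner(th,d)),velocity=.07)
rep(); sleep(1.0)
s,z=corner(1.6,.02); movel(tcp(s+.05,z+.05),velocity=.1)
movel(tcp(.30,.26),velocity=.2); rep()
sleep(.5)
for n in ['scene','top']:
    c=cam(n); save(c,n+'4.png')
    import pickle; pickle.dump(c,open(n+'4.pkl','wb'))
E
```

```text
12.4 [-0.0003 -0.0389  0.1967] [ 0.03 -0.35  0.09]
16.13 [-2.000e-04  3.147e-01  2.617e-01] [-0.82  0.4   0.31]
```

View pics/scene4.png

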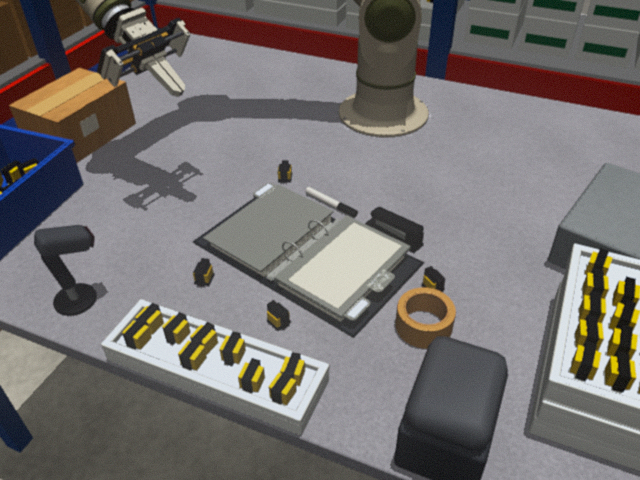

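View pics/top4.png

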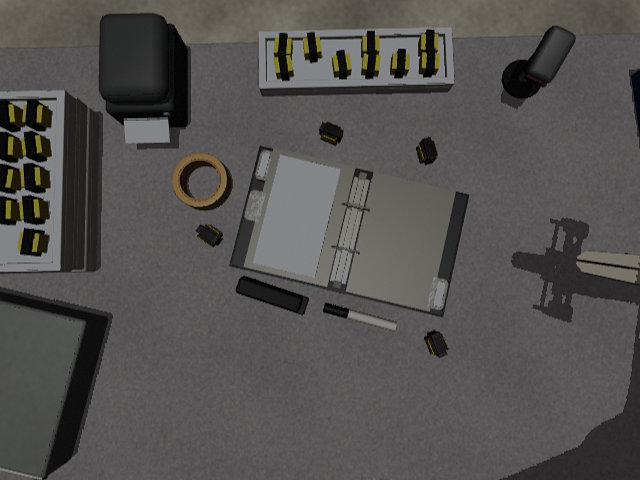

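The divider lies on the left, its tab at about (256,205) in the top view. The next divider is still on the right, its tab at (440,295), and the loose things look unmoved. I'll check flatness by depth before handing in.

```bash
python3 - <<'E'
from h import *
import pickle
a=pickle.load(open('top0.pkl','rb'));b=pickle.load(open('top4.pkl','rb'))
B=tob(b['P'])
for nm,sl,sr in [('left',-1,1),('right',1,1)]:
  for s0 in (.04,.08,.12,.15):
    k=(abs(B[...,0])<.09)&(abs(B[...,1]-sl*s0)<.01); print(nm,s0,np.nanmedian(B[k][:,2]).round(4))
d=np.abs(a['img'].astype(int)-b['img']).max(-1)
for n,(u,v,r) in dict(t1=(436,344,18),t2=(427,151,18),t3=(331,133,16),t4=(209,234,15),tape=(200,181,28),st=(272,294,20),mk=(360,316,20)).items():
    print(n,(d[v-r:v+r,u-r:u+r]>40).sum())
finish_job()
E
```

```text
left 0.04 0.0326
left 0.08 0.0328
left 0.12 0.0328
left 0.15 0.0327
right 0.04 0.0276
right 0.08 0.0275
right 0.12 0.0275
right 0.15 0.0277
t1 0
t2 0
t3 0
t4 0
tape 0
st 0
mk 0
the job is handed in; nothing more can be done
```

The upper divider is over the rings and lies flat on the left-hand pile, and I handed the job in at about 16 s of the 42 s allowed. The hand-in reported no verdict.

**What I did:** I found the binder in the top camera. I put the closed fingertips under the middle tab from the right, with the tool tilted 35° below horizontal. Then I pushed the divider round its arc until it passed upright and came down by itself. After that I drew the arm clear to the right.

**Last checks before handing in:**
- **Upper divider:** its top measured 32.6–32.8 mm above the bench at four distances from the spine. That is level and about where it should lie.
- **Next divider:** its top measured 27.5–27.7 mm all across, so it is still flat on the right.
- **Things round the binder:** the before and after pictures showed no change at the four transformers, the tape roll, the stapler or the marker.
- **Forces:** wrist force readings at the stops I checked were about 1 N or less.

No check failed or disagreed. I did not measure how fast the divider fell, or the contact force of the finger on its underside, directly.

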